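# Clear the trimming plate and close the waste compartment

## Task

With the scraper block, sweep the three plastic offcuts off the plate into the open waste compartment beside it; keep the gripper itself off the offcuts. Then slide the compartment's cover fully shut. Leave the scraper standing upright on the cleared plate, and everything else around as it stands.

Things in the scene. Friction and masses are not known exactly. Their poses are not given: they have to be found in the camera images.
- station: fixed plywood hobby station, 211 x 405 x 62 mm plus a shelf, on the table. Origin on the table under the middle of the compartment; x away from the robot, y left along the cover's slide, z up (all station figures below in this frame, mm). From right to left: plate, compartment, bed (y 55 to 180) on which the open cover lies between rails up to z 62
- plate (a point): middle of the white plate's top (15, -135, 50), axes as the station's. Plate: x -60 to 90, y -215 to -55, top at z 50; rims 10 mm thick up to z 62 on its near, far and right edges, none towards the compartment
- compartment (a point): middle of the waste compartment's floor (15, 0, 6), axes as the station's. Compartment: x -60 to 90, y -55 to 55, floor at z 6, open at the top at z 50
- shelf_edge (a point): lower far edge (-60, 60, 185) of the shelf with paint pots (to z 228) that overhangs the station's near side: x -102 to -60, y -75 to 192, underside z 185, on two posts at x -95, y -68 and 185
- cover (a joint): slide of the white plastic cover (195 x 116 x 6 mm, underside at z 51) along the station's y: 0 = fully shut over the compartment, grows (m) as it opens to the left (+y), 0.115 at most; starts 0.090 to 0.110 open; about 5 N of friction. While open its left end lies under a fixed hood (y 146 to 180, z 60 to 65)
- cover_grip (a point): grip point of the cover's upright white grip block, 24 mm in x, 16 in y, 38 high (x -65, y = slide opening, z 57 to 95): its middle in x and y, at z 83. The shelf's far edge hangs 102 mm above it, 5 mm farther from the robot: the gripper must reach in under it from the far side, fingertips leaning back to the robot 30 to 45 degrees, closing along y
- scraper: loose scraper block, 140 g: grey blade 140 mm in x, 26 in y, 24 high; on it a wooden handle 74 mm in x, 22 in y, up to z 64. Origin at the middle of the blade's underside, z up. Stands on its blade on the table right of the station; the blade fits between the plate's near and far rims (150 mm apart)
- offcut_a: loose grey plastic sprue offcut, T-shaped, 38 x 21 mm, 10 mm high, 12 g; origin at the middle of its underside, which lies on the plate at first
- offcut_b: loose grey plastic sprue offcut, L-shaped, 34 x 28 mm, 10 mm high, 12 g; origin at the middle of its underside, which lies on the plate at first
- offcut_c: loose grey plastic sprue offcut, H-shaped, 34 x 25 mm, 10 mm high, 12 g; origin at the middle of its underside, which lies on the plate at first
- mug: loose bystander, to be left where it stands: white mug, 80 mm wide, 92 mm high, left of the station; origin under its middle
- water_pot: loose bystander, to be left where it stands: grey water pot, 76 mm wide, 80 mm high, beyond the plate; origin under its middle
- well_palette: loose bystander, to be left where it stands: white five-well palette, 40 x 160 x 22 mm, in front of the station; origin under its middle, long along its y
- figure: loose bystander, to be left where it stands: grey miniature figure on a red 40 mm base, 85 mm high, in front of the station; origin under its base
Things that resemble listed ones, but are neither listed nor needed, are in the scene too. What is shaped like the offcut_c but purple or red is not meant.

How it is judged:
On the way, in this order (a step that is already met when the one before it is completed fails the run):
1. all three offcuts lie in the waste compartment, with its cover still open (x of offcut_a in the frame of station between -0.062 and 0.092 m and y of offcut_a in the frame of station between -0.057 and 0.057 m and z of each of offcut_a, offcut_b, offcut_c in the frame of station below 0.042 m and x of offcut_b in the frame of station between -0.062 and 0.092 m and y of offcut_b in the frame of station between -0.057 and 0.057 m and x of offcut_c in the frame of station between -0.062 and 0.092 m and y of offcut_c in the frame of station between -0.057 and 0.057 m and value of joint cover above 0.05 m), for 0.2 s.
2. the cover is fully shut (value of joint cover below 0.005 m), for 0.2 s.
At the end, for the whole second after the job is handed in: The three offcuts lie inside the compartment (origins within its opening and at most 42 mm above the table), the cover is shut to within 5 mm, and the scraper stands released and still on the plate, its blade's underside on the plate to within 4 mm and upright within 0.1 rad (x of offcut_a in the frame of station between -0.062 and 0.092 m and y of offcut_a in the frame of station between -0.057 and 0.057 m and z of each of offcut_a, offcut_b, offcut_c in the frame of station below 0.042 m and x of offcut_b in the frame of station between -0.062 and 0.092 m and y of offcut_b in the frame of station between -0.057 and 0.057 m and x of offcut_c in the frame of station between -0.062 and 0.092 m and y of offcut_c in the frame of station between -0.057 and 0.057 m and value of joint cover below 0.005 m and x of scraper in the frame of station between -0.06 and 0.09 m and y of scraper in the frame of station between -0.215 and -0.055 m and z of scraper in the frame of station between 0.046 and 0.054 m and angle between scraper's own z axis and vertical below 0.1 rad and linear speed of scraper below 0.02 m/s); the robot touches nothing.
It fails at once if the gripper or the arm touches an offcut (contact force between any of the fingers, the arm and offcut_a above 0.5 N or contact force between any of the fingers, the arm and offcut_b above 0.5 N or contact force between any of the fingers, the arm and offcut_c above 0.5 N).
It fails at once if a bystander (mug, water pot, palette, figure) is moved more than 20 mm or tipped (distance of any of mug, water_pot, well_palette, figure from where it was at the start of the episode above 0.02 m or angle between any of mug, water_pot, well_palette, figure's own z axis and vertical above 0.3 rad).
It also fails if it takes over 64 s, if anything falls off the work surface, if the arm or the gripper's body presses on something with over 40 N, if the wrist force passes 120 N, or if a joint passes its speed limit or range.

## Robot

A 7-joint arm with a two-finger parallel gripper is mounted at the origin on the work surface. World frame = base frame: x ahead of the robot, y to its left, z up, the work surface at z = 0. Lengths are in m, angles in rad, forces in N, time in s.
With the tool pointing down it reaches from about 0.425 to 0.925 m from the base axis. Payload 6.8 kg.
Tool frame: the origin (TCP) lies midway between the tips of the shut fingers; the grasp point (between the pads) lies 19 mm behind it (r.grip_depth is the distance from the TCP to the grasp point, in m); z points along the fingers, y is the line along which they close (so a half turn about z gives the same grasp; the last joint's range is limited). The gripper opens to 85 mm and grips with 20 to 120 N. Pads are 22 mm wide; open, the fingers measure 114 mm over their backs; the gripper's body (76 mm by 85 mm) begins 54 mm behind the grasp point. The pads swing forward as they close: fully open they stand 13 mm farther back than shut.
Start: joints at [-1.351, 0.477, 0.022, 1.555, -0.011, 1.109, -0.083], TCP at [0.217, 0.639, 0.208] pointing down, gripper open.
Joint ranges: [-2.96, 2.96], [-0.34, 2.1], [-1.41, 1.46], [0.24, 2.44], [-1.37, 4.51], [0.17, 1.92], [-2.96, 2.96]. Speed limits (rad/s): [2.39, 2.39, 3.14, 3.14, 3.14, 3.14, 3.14].

## Interface

Orientations are given as a rotation vector (axis times angle).
In Python, from bench import telemetry, grab_frame, calibration, order, silhouettes, r gives the robot as it stands.
- The arm moves only by the tool apply_moves, never from a script. Its argument "moves" is a list of rows, each a list of 7 numbers: the turn, a rotation vector about the tool's x, y, z scaled (see below), then the shift along the tool's x, y, z scaled (see below), then the opening, from -1 (shut) to 1 (fully open). A call has exactly 8 rows; each row shifts and turns the commanded pose from where the row before left it, along the tool's axes as they then stand; what a row does not reach is not made up. The controller multiplies each number of a shift by 1000 mm and each number of a turn by 6 degrees. A row lasts 1/12 s, in which the tool goes at most 41.7 mm and 7.16 degrees, less where a joint would pass 70% of its speed; a pose out of reach is approached as far as the arm can. A call with a number of a shift or a turn outside -1 to 1 is refused whole. A call with a gripper value outside its range is refused whole. The fingers move at their own pace and stop on an object; "grip_force" is the grip in N (left out, the last holds). Time passes only in rows, so rows that do not move let the fingers close, or fill a call up. It gives the time, the measured TCP pose, the force, the opening and the grip force at its end, in the units of the state.
- telemetry.get_obs(): the state, without advancing time (a new reading comes with each control period).
- grab_frame(name): name is "side" or "top" or "wrist"; returns the picture (400x640x3 uint8, blue, green, red); there is no depth.
- calibration(name): a dict with "fx", "fy", "cx", "cy" (pixels), "world_from_camera" (4x4, takes a point from camera to world coordinates); the wrist camera has in their place "mount" (4x4, takes a point from camera to tool coordinates, whose origin is the TCP and whose axes are the flange's). Camera axes: x right, y down, z forward; pixel columns grow to the right and rows downward; lengths in m; the calibration is good to about 2 mm. A picture is of the moment at which its call begins: read the wrist's pose just before it. calibration takes no time and is no camera call.
- order.hand_in(): hands the job in; it is judged then, once.
Trained networks look in the newest picture that a camera, given by its name, has taken for a name from the list of things; names that differ only in an ending like _2 or _b are one class to them, and where a whole thing is asked for, a point or a joint stands for the part that bears it (a point fixed in the world has none). Each returns a list of dicts, best first, with "p" (0 to 1); they miss things now and then, are a little off and sometimes report something else, mostly with a low value. They report only what shows in the picture. A call takes as long as a camera call. They do not tell look-alikes from the thing itself.
- silhouettes(thing, camera): "mask" (400x640 bool, what is visible of it) and "extent" ([centre column, centre row, width, height] in pixels, round what is visible of it).
The state is a dict: "clock": time; "joints": joint angles; "qvel": joint speeds; "tau": joint torques, N m; "tcp_pos": TCP position; "orientation": TCP orientation; "contact_force": force on the tool from outside, world axes, zero at the start; "moment": the same for the moment, N m; "grip_width": finger opening in m; "gripper_force": force on a finger pad.
Only numpy, scipy, OpenCV 4.12 (cv2) and the standard library are available. Lean on these libraries where they do the work, as an engineer would, in place of code of your own. Each camera call takes 0.05 s, during which the arm holds its last target. There are 200 camera calls.

## Working session

There is one attempt and no reset: what is moved stays moved. The work goes in short steps, Python scripts to look and compute and a tool call to move; the robot and the scene stay as the last step left them, time stands still between calls to the robot, and variables do not carry over. Pictures are saved under pics/ and viewed, at most 10 in all, crops included, and the job is handed in when it is done.

Besides the shell and the picture viewer there is one more tool, called after "Request:" as a command line: name --pt "numbers of a row" for each row, then --argument value for the rest. apply_moves: Moves the arm, as the interface text tells. Its arguments: {"type":"object","properties":{"moves":{"type":"array"},"grip_force":{"type":"number"}},"required":["moves"]}

```bash
mkdir -p pics; ls
cat > h.py <<'E'
import numpy as np,cv2
from scipy.spatial.transform import Rotation as R
from bench import telemetry,grab_frame,calibration,order,silhouettes,r
E
python3 - <<'E'
from h import *
o=telemetry.get_obs();print({k:np.round(v,3).tolist() for k,v in o.items()})
a=grab_frame("top");b=grab_frame("side")
cv2.imwrite("pics/top0.png",a);cv2.imwrite("pics/side0.png",b)
cv2.imwrite("pics/both.png",np.vstack([a,b])[:, :])
for n in("top","side"):
  c=calibration(n);print(n,c)
  for t in("scraper","offcut_a","offcut_b","offcut_c","cover","cover_grip","mug","water_pot","station"):
    print(t,[(round(d["p"],2),np.round(d["extent"]).tolist()) for d in silhouettes(t,n)])
E
```

```text
pics
{'clock': 0.0, 'joints': [-1.351, 0.478, 0.022, 1.556, -0.012, 1.109, -0.083], 'qvel': [-0.001, -0.002, -0.001, 0.0, 0.001, -0.001, -0.001], 'tau': [-0.001, -59.646, 1.608, -28.12, 0.013, 0.009, 0.0], 'tcp_pos': [0.217, 0.638, 0.207], 'orientation': [-0.513, -3.099, 0.003], 'contact_force': [0.228, 0.384, 0.457], 'moment': [0.013, -0.007, -0.019], 'gripper_force': 0.0, 'grip_width': 0.086}
top {'fx': 407.4658526533582, 'fy': 407.4658526533582, 'cx': 325.5390752686269, 'cy': 200.77964631647504, 'world_from_camera': array([[ 0.04767043, -0.97724359,  0.20669421,  0.38149227],
       [-0.99885742, -0.0459396 ,  0.01316818,  0.05298083],
       [-0.00337307, -0.20708578, -0.97831697,  1.06993515],
       [ 0.        ,  0.        ,  0.        ,  1.        ]])}
scraper [(0.84, [425.0, 283.0, 15.0, 54.0]), (0.39, [284.0, 208.0, 47.0, 59.0])]
offcut_a [(0.61, [358.0, 246.0, 18.0, 12.0]), (0.61, [449.0, 247.0, 12.0, 15.0]), (0.6, [361.0, 208.0, 7.0, 16.0]), (0.47, [367.0, 230.0, 17.0, 7.0])]
offcut_b [(0.61, [358.0, 246.0, 18.0, 12.0]), (0.61, [449.0, 247.0, 12.0, 15.0]), (0.6, [361.0, 2
[... 1133 characters left out ...]
[355.0, 388.0, 27.0, 21.0]), (0.74, [246.0, 309.0, 24.0, 21.0]), (0.65, [320.0, 259.0, 15.0, 17.0]), (0.51, [298.0, 259.0, 20.0, 14.0]), (0.49, [344.0, 252.0, 16.0, 11.0])]
offcut_c [(0.89, [355.0, 388.0, 27.0, 21.0]), (0.74, [246.0, 309.0, 24.0, 21.0]), (0.65, [320.0, 259.0, 15.0, 17.0]), (0.51, [298.0, 259.0, 20.0, 14.0]), (0.49, [344.0, 252.0, 16.0, 11.0])]
cover [(0.85, [304.0, 199.0, 86.0, 32.0])]
cover_grip [(0.87, [303.0, 199.0, 84.0, 30.0]), (0.63, [315.0, 224.0, 136.0, 209.0])]
mug [(0.77, [315.0, 160.0, 35.0, 39.0]), (0.33, [316.0, 224.0, 138.0, 214.0])]
water_pot [(0.74, [419.0, 285.0, 46.0, 59.0]), (0.36, [231.0, 225.0, 27.0, 52.0])]
station [(0.74, [315.0, 223.0, 132.0, 210.0])]
```

Run:
```python
import cv2,numpy as np
a=cv2.imread("pics/top0.png");b=cv2.imread("pics/side0.png")
cv2.imwrite("pics/topc.png",cv2.resize(a[130:340,185:465],None,fx=2.85,fy=2.85,interpolation=2))
cv2.imwrite("pics/sidec.png",cv2.resize(b[100:400,180:480],None,fx=2,fy=2,interpolation=2))
```

```text
(no output)
```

View pics/topc.png

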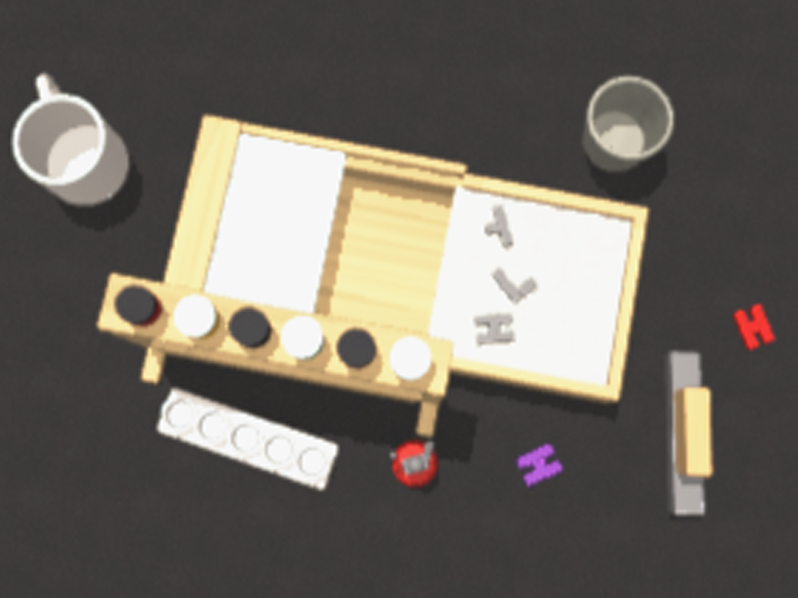

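View pics/sidec.png

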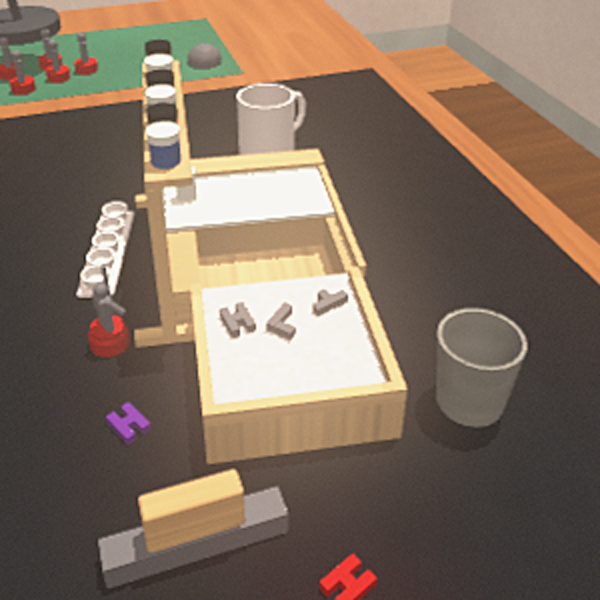

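The top crop shows the grey T at (500,227), L at (515,285) and H at (495,328), all on the plate. The look-alikes are the purple H at (540,465) and the red H at (755,325), both on the table, so neither is meant. The scraper is at (690,433), the only one in view. The figure and palette stand in front of the station and the pot is beyond the plate. The side crop agrees.

```bash
cat >> h.py <<'E'
from scipy.optimize import least_squares
def proj(n,P):
    c=calibration(n);T=np.linalg.inv(c["world_from_camera"]);q=np.atleast_2d(P)@T[:3,:3].T+T[:3,3]
    return np.c_[c["fx"]*q[:,0]/q[:,2]+c["cx"],c["fy"]*q[:,1]/q[:,2]+c["cy"]]
def onz(n,px,z):
    c=calibration(n);T=c["world_from_camera"];d=T[:3,:3]@[(px[0]-c["cx"])/c["fx"],(px[1]-c["cy"])/c["fy"],1];return T[:3,3]+d*(z-T[2,3])/d[2]
def place(p,M):
    M=np.atleast_2d(M)/1000.;c,s=np.cos(p[2]),np.sin(p[2]);return M@np.array([[c,s,0],[-s,c,0],[0,0,1]])+[p[0],p[1],p[3] if len(p)>3 else 0]
def fit(obs,p0):
    f=lambda p:np.concatenate([(proj(n,place(p,m))[0]-px) for n,px,m in obs])
    s=least_squares(f,p0,loss="soft_l1");return s.x,f(s.x).reshape(-1,2)
tp=lambda x,y:np.array([x/2.85+185,y/2.85+130]); sd=lambda x,y:np.array([x/2+180,y/2+100])
E
python3 - <<'E'
from h import *
S=[("top",tp(648,208),(100,-225,62)),("top",tp(618,400),(-70,-225,62)),("top",tp(457,187),(90,-55,50)),
("side",sd(204,430),(-70,-225,62)),("side",sd(401,381),(100,-225,62)),("side",sd(350,275),(90,-55,50)),("side",sd(208,462),(-70,-225,0)),("side",sd(401,438),(100,-225,0)),("top",tp(203,115),(100,180,65))]
p,e=fit(S,[.55,.05,-.15]);print("station",p,np.degrees(p[2]),"\n",e.round(1).tolist())
B=[("top",tp(670,352),(70,13,24)),("top",tp(697,352),(70,-13,24)),("top",tp(704,514),(-70,-13,24)),("top",tp(676,514),(-70,13,24)),
("top",tp(677,388),(37,11,64)),("top",tp(708,387),(37,-11,64)),("top",tp(712,475),(-37,-11,64)),("top",tp(680,476),(-37,11,64)),
("side",sd(104,583),(-70,-13,0)),("side",sd(288,515),(70,-13,0)),("side",sd(99,540),(-70,13,24)),("side",sd(244,487),(37,-11,64)),("side",sd(149,515),(-37,-11,64))]
q,e=fit(B,[.35,-.2,0]);print("scraper",q,np.degrees(q[2]),"\n",e.round(1).tolist())
inv=lambda P:(np.array([[np.cos(p[2]),np.sin(p[2])],[-np.sin(p[2]),np.cos(p[2])]])@(np.array(P)[:2]-p[:2])*1000).round()
for nm,a,b in(("T",tp(500,227),sd(330,300)),("L",tp(515,285),sd(282,321)),("H",tp(495,328),sd(238,319))):print(nm,inv(onz("top",a,.055)),inv(onz("side",b,.055)))
print("coveredge",inv(onz("top",tp(345,153),.057)),inv(onz("top",tp(315,312),.057)))
for nm,a in(("pot",tp(625,150)),("fig",tp(415,465)),("red",tp(755,325)),("purple",tp(540,465))):print(nm,onz("top",a,0).round(3),inv(onz("top",a,0)))
for n in("top","side"):
  c=calibration(n)
np.save("st.npy",p);np.save("sc.npy",q)
E
```

```text
station [ 0.53725676  0.08390108 -0.15216716] -8.718535833236764 
 [[0.4, -1.1], [0.1, -1.7], [0.3, -1.9], [-1.2, -8.5], [2.7, 3.4], [-1.4, -1.3], [-0.9, 0.4], [-0.3, -0.4], [0.4, 0.7]]
scraper [ 0.40935836 -0.19381567  0.04305493] 2.4668659178420898 
 [[-1.1, -1.0], [-0.3, -0.9], [-0.1, -1.1], [-0.7, -1.1], [1.5, -1.4], [-0.3, -1.0], [-0.2, -0.7], [1.9, -1.1], [0.4, 2.0], [-1.4, 5.7], [-2.0, -1.9], [-1.4, -0.7], [-4.6, 1.2]]
T [ 56. -99.] [  62. -100.]
L [   7. -122.] [  12. -122.]
H [ -34. -111.] [ -29. -112.]
coveredge [94. 50.] [-51.  45.]
pot [ 0.668 -0.143  0.   ] [ 163. -205.]
fig [0.367 0.043 0.   ] [-162.  -66.]
red [ 0.507 -0.264  0.   ] [  23. -348.]
purple [ 0.372 -0.069  0.   ] [-140. -176.]
```

Run:
```python
from h import *
S=[("top",tp(648,208),(100,-225,62)),("top",tp(618,400),(-70,-225,62)),("top",tp(457,187),(90,-55,50)),
("side",sd(350,275),(90,-55,50)),("side",sd(208,462),(-70,-225,0)),("side",sd(401,438),(100,-225,0)),("top",tp(203,115),(100,180,65))]
p,e=fit(S,[.55,.05,-.15]);print(p,np.degrees(p[2]),e.round(1).tolist());np.save("st.npy",p)
q=np.load("sc.npy")
def draw(n,x0,y0,w,h,k):
  im=cv2.resize(cv2.imread(f"pics/{n}0.png")[y0:y0+h,x0:x0+w],None,fx=k,fy=k,interpolation=cv2.INTER_CUBIC)
  def L(p,M,c):
    u=((proj(n,place(p,M))-[x0,y0]+.5)*k).astype(np.int32);cv2.polylines(im,[u],False,c,1)
  L(p,[(-70,-225,62),(100,-225,62),(100,-55,62)],(0,0,255));L(p,[(-70,-225,0),(100,-225,0)],(0,0,255));L(p,[(-60,-55,50),(90,-55,50),(90,-215,50),(-60,-215,50),(-60,-55,50)],(255,0,0));L(p,[(-70,-225,62),(-70,-55,62)],(0,0,255));L(p,[(100,180,65),(-60,180,65),(-60,146,65),(100,146,65)],(0,160,0))
  for z in(0,24):L(q,[(-70,-13,z),(70,-13,z),(70,13,z),(-70,13,z),(-70,-13,z)],(0,255,255))
  L(q,[(-37,-11,64),(37,-11,64),(37,11,64),(-37,11,64),(-37,-11,64)],(0,255,0))
  return im
a=draw("top",245,165,200,150,4);b=draw("side",215,210,200,185,3)
cv2.imwrite("pics/w1.png",a);cv2.imwrite("pics/w2.png",b)
```

```text
[ 0.53787841  0.08384105 -0.1562028 ] -8.94976119260671 [[0.5, -1.0], [-0.0, -1.6], [0.5, -2.0], [-1.1, -1.2], [-1.1, 0.2], [-0.4, -0.2], [0.6, 0.2]]
```

View pics/w1.png

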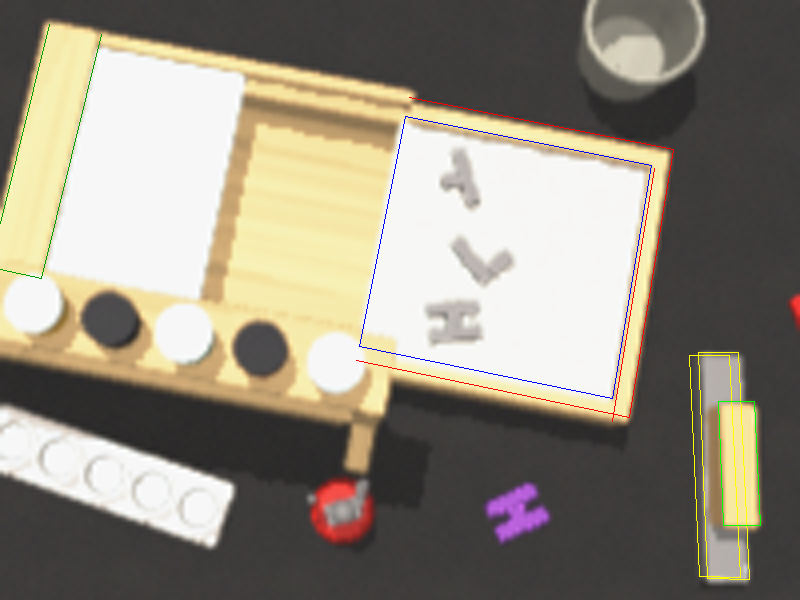

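View pics/w2.png

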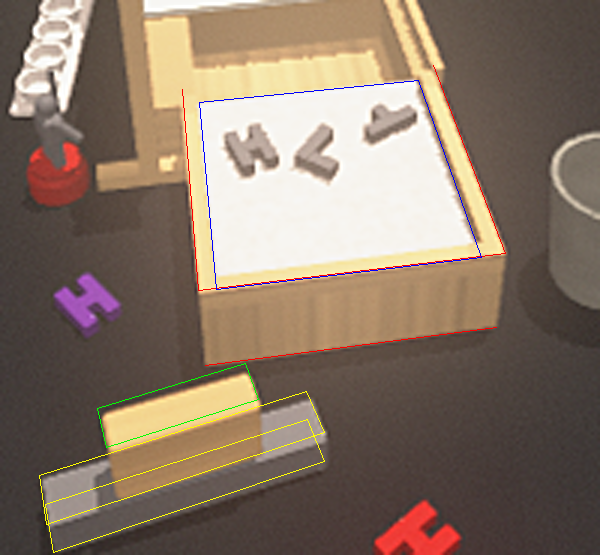

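The wireframe sits on the station's edges to about 1–2 px in both views. The scraper fit agrees in the top view, with its handle at (740,465). The grey T, L and H on the plate are the right pieces. Next I plan the approach.

```bash
cat >> h.py <<'E'
def Rt(yaw,tilt=0): return R.from_euler("ZY",[yaw,np.pi+tilt])
def plan(wps,grip=1):
    """wps: (pos,R,nrows). prints rows from the measured pose"""
    o=telemetry.get_obs();P=np.array(o["tcp_pos"]);Q=R.from_rotvec(o["orientation"]);out=[]
    for p,q,n in wps:
        rv=(Q.inv()*q).as_rotvec()/n;d=(np.array(p)-P)/n
        for i in range(n):
            Q=Q*R.from_rotvec(rv);out.append(np.r_[np.degrees(rv)/6,Q.inv().apply(d)])
        P=np.array(p)
    for k,row in enumerate(out):print(k//8,row[:3].round(2).tolist(),row[3:].round(4).tolist())
def st(x,y,z): return place(np.load("st.npy"),[x,y,z])[0]
E
python3 - <<'E'
from h import *
q=np.load("sc.npy");D=Rt(q[2]);o=telemetry.get_obs();Q=R.from_rotvec(o["orientation"])
plan([((.44,.36,.37),Rt(-.2),10),((.50,.0,.37),D,9),((q[0],q[1],.20),D,7)])
print([a for a in dir(r) if a[0]!="_"])
E
```

```text
0 [0.0, -0.0, -0.12] [-0.0298, -0.0196, -0.0162]
0 [0.0, -0.0, -0.12] [-0.0296, -0.02, -0.0162]
0 [0.0, -0.0, -0.12] [-0.0293, -0.0204, -0.0162]
0 [0.0, -0.0, -0.12] [-0.029, -0.0208, -0.0162]
0 [0.0, -0.0, -0.12] [-0.0288, -0.0211, -0.0162]
0 [0.0, -0.0, -0.12] [-0.0285, -0.0215, -0.0162]
0 [0.0, -0.0, -0.12] [-0.0282, -0.0219, -0.0162]
0 [0.0, -0.0, -0.12] [-0.0279, -0.0222, -0.0162]
1 [0.0, -0.0, -0.12] [-0.0277, -0.0226, -0.0162]
1 [0.0, -0.0, -0.12] [-0.0274, -0.0229, -0.0162]
1 [-0.0, -0.0, -0.26] [-0.0135, -0.0383, 0.0]
1 [-0.0, -0.0, -0.26] [-0.0124, -0.0386, 0.0]
1 [-0.0, -0.0, -0.26] [-0.0114, -0.0389, 0.0]
1 [-0.0, -0.0, -0.26] [-0.0103, -0.0392, 0.0]
1 [-0.0, -0.0, -0.26] [-0.0092, -0.0395, 0.0]
1 [-0.0, -0.0, -0.26] [-0.0082, -0.0397, 0.0]
2 [-0.0, -0.0, -0.26] [-0.0071, -0.0399, 0.0]
2 [-0.0, -0.0, -0.26] [-0.006, -0.0401, 0.0]
2 [-0.0, -0.0, -0.26] [-0.0049, -0.0402, 0.0]
2 [-0.0, 0.0, 0.0] [0.0141, -0.0271, 0.0243]
2 [-0.0, 0.0, 0.0] [0.0141, -0.0271, 0.0243]
2 [-0.0, 0.0, 0.0] [0.0141, -0.0271, 0.0243]
2 [-0.0, 0.0, 0.0] [0.0141, -0.0271, 0.0243]
2 [-0.0, 0.0, 0.0] [0.0141, -0.0271, 0.0243]
3 [-0.0, 0.0, 0.0] [0.0141, -0.0271, 0.0243]
3 [-0.0, 0.0, 0.0] [0.0141, -0.0271, 0.0243]
['Unreachable', 'grip_depth']
```

Request:
apply_moves --pt "0 0 -0.12 -0.03 -0.02 -0.016 1" --pt "0 0 -0.12 -0.03 -0.02 -0.016 1" --pt "0 0 -0.12 -0.029 -0.02 -0.016 1" --pt "0 0 -0.12 -0.029 -0.021 -0.016 1" --pt "0 0 -0.12 -0.029 -0.021 -0.016 1" --pt "0 0 -0.12 -0.029 -0.021 -0.016 1" --pt "0 0 -0.12 -0.028 -0.022 -0.016 1" --pt "0 0 -0.12 -0.028 -0.022 -0.016 1"

```text
clock: 1.67
tcp_pos: [0.3941, 0.412, 0.3368]
orientation: [0.355, 3.121, 0.001]
contact_force: [0.4, 0.6, -0.3]
grip_width: 0.0854
gripper_force: 0.0
```

Request:
apply_moves --pt "0 0 -0.12 -0.028 -0.023 -0.016 1" --pt "0 0 -0.12 -0.028 -0.023 -0.016 1" --pt "0 0 -0.26 -0.013 -0.038 0 1" --pt "0 0 -0.26 -0.012 -0.039 0 1" --pt "0 0 -0.26 -0.011 -0.039 0 1" --pt "0 0 -0.26 -0.01 -0.039 0 1" --pt "0 0 -0.26 -0.009 -0.039 0 1" --pt "0 0 -0.26 -0.008 -0.04 0 1"

```text
clock: 2.33
tcp_pos: [0.4689, 0.114, 0.368]
orientation: [0.059, 3.14, 0.001]
contact_force: [0.1, -0.3, -0.6]
grip_width: 0.0856
gripper_force: 0.0
```

Run:
```python
from h import *
q=np.load("sc.npy");D=Rt(q[2]);o=telemetry.get_obs();print(o["clock"],o["joints"],o["tcp_pos"])
plan([((.50,.0,.37),D,4),((q[0],q[1],.20),D,8)])
```

```text
2.3333 [-0.67194929  0.01925088  0.31283763  1.78826182 -0.00654116  1.33425328
  1.17585947] [0.46887943 0.11402143 0.36796502]
0 [0.0, 0.0, -0.19] [-0.0083, -0.0284, -0.0005]
0 [0.0, 0.0, -0.19] [-0.0077, -0.0285, -0.0005]
0 [0.0, 0.0, -0.19] [-0.0071, -0.0287, -0.0005]
0 [0.0, 0.0, -0.19] [-0.0065, -0.0288, -0.0005]
0 [-0.0, -0.0, 0.0] [0.0124, -0.0237, 0.0212]
0 [-0.0, -0.0, 0.0] [0.0124, -0.0237, 0.0212]
0 [-0.0, -0.0, 0.0] [0.0124, -0.0237, 0.0212]
0 [-0.0, -0.0, 0.0] [0.0124, -0.0237, 0.0212]
1 [-0.0, -0.0, 0.0] [0.0124, -0.0237, 0.0212]
1 [-0.0, -0.0, 0.0] [0.0124, -0.0237, 0.0212]
1 [-0.0, -0.0, 0.0] [0.0124, -0.0237, 0.0212]
1 [-0.0, -0.0, 0.0] [0.0124, -0.0237, 0.0212]
```

Request:
apply_moves --pt "0 0 -0.19 -0.008 -0.026 0 1" --pt "0 0 -0.19 -0.008 -0.026 0 1" --pt "0 0 -0.19 -0.007 -0.026 0 1" --pt "0 0 -0.19 -0.007 -0.026 0 1" --pt "0 0 0 0.012 -0.024 0.021 1" --pt "0 0 0 0.012 -0.024 0.021 1" --pt "0 0 0 0.012 -0.024 0.021 1" --pt "0 0 0 0.012 -0.024 0.021 1"

```text
clock: 3.0
tcp_pos: [0.4534, -0.0873, 0.2831]
orientation: [-0.064, 3.14, 0.001]
contact_force: [0.3, -0.8, -0.1]
grip_width: 0.0852
gripper_force: 0.0
```

Request:
apply_moves --pt "0 0 0 0.012 -0.024 0.021 1" --pt "0 0 0 0.012 -0.024 0.021 1" --pt "0 0 0 0.012 -0.024 0.021 1" --pt "0 0 0 0.012 -0.024 0.021 1" --pt "0 0 0 0 0 0 1" --pt "0 0 0 0 0 0 1" --pt "0 0 0 0 0 0 1" --pt "0 0 0 0 0 0 1"

```text
clock: 3.67
tcp_pos: [0.4112, -0.1833, 0.2005]
orientation: [-0.067, 3.139, 0.0]
contact_force: [0.7, -0.2, 0.4]
grip_width: 0.0856
gripper_force: 0.0
```

Run:
```python
from h import *
q=np.load("sc.npy");D=Rt(q[2])
o=telemetry.get_obs();im=grab_frame("wrist");cv2.imwrite("pics/wr1.png",im);c=calibration("wrist")
T=np.eye(4);T[:3,:3]=R.from_rotvec(o["orientation"]).as_matrix();T[:3,3]=o["tcp_pos"];W=np.linalg.inv(T@c["mount"])
def pr(P):
  u=P@W[:3,:3].T+W[:3,3];return np.c_[c["fx"]*u[:,0]/u[:,2]+c["cx"],c["fy"]*u[:,1]/u[:,2]+c["cy"]]
for M,col in(([(-37,-11,64),(37,-11,64),(37,11,64),(-37,11,64),(-37,-11,64)],(0,255,0)),([(-70,-13,24),(70,-13,24),(70,13,24),(-70,13,24),(-70,-13,24)],(0,255,255))):
  cv2.polylines(im,[pr(place(q,M)).astype(np.int32)],False,col,1)
cv2.imwrite("pics/wr1o.png",im)
plan([((q[0],q[1],.034),D,8)])
```

```text
0 [-0.0, 0.0, -0.0] [0.0003, -0.0013, 0.0208]
0 [-0.0, 0.0, -0.0] [0.0003, -0.0013, 0.0208]
0 [-0.0, 0.0, -0.0] [0.0003, -0.0013, 0.0208]
0 [-0.0, 0.0, -0.0] [0.0003, -0.0013, 0.0208]
0 [-0.0, 0.0, -0.0] [0.0003, -0.0013, 0.0208]
0 [-0.0, 0.0, -0.0] [0.0003, -0.0013, 0.0208]
0 [-0.0, 0.0, -0.0] [0.0003, -0.0013, 0.0208]
0 [-0.0, 0.0, -0.0] [0.0003, -0.0013, 0.0208]
```

View pics/wr1o.png

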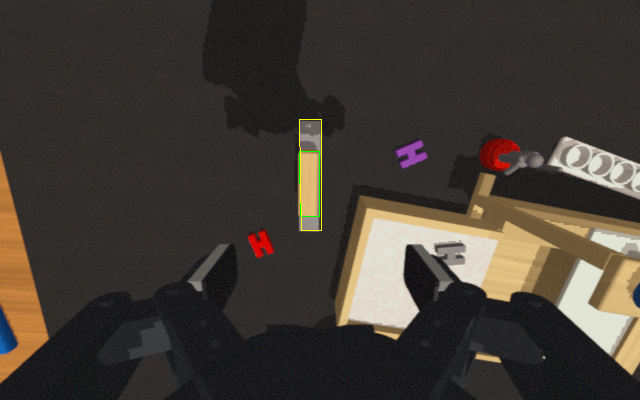

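The wrist view confirms the scraper pose: the overlay sits on the handle at (310,183) within 1–2 px. Now I descend and grip.

Request:
apply_moves --pt "0 0 0 0 -0.0013 0.021 1" --pt "0 0 0 0 -0.0013 0.021 1" --pt "0 0 0 0 -0.0013 0.021 1" --pt "0 0 0 0 -0.0013 0.021 1" --pt "0 0 0 0 -0.0013 0.021 1" --pt "0 0 0 0 -0.0013 0.021 1" --pt "0 0 0 0.001 -0.0013 0.021 1" --pt "0 0 0 0.001 -0.0013 0.02 1"

```text
clock: 4.38
tcp_pos: [0.4098, -0.1937, 0.032]
orientation: [-0.068, 3.139, 0.0]
contact_force: [0.7, 0.4, 0.1]
grip_width: 0.0854
gripper_force: 0.0
```

Request:
apply_moves --pt "0 0 0 0 0 0 -1" --pt "0 0 0 0 0 0 -1" --pt "0 0 0 0 0 0 -1" --pt "0 0 0 0 0 0 -1" --pt "0 0 0 0 0 0 -1" --pt "0 0 0 0 0 0 -1" --pt "0 0 0 0 0 0 -1" --pt "0 0 0 0 0 0 -1" --grip_force 70

```text
clock: 5.05
tcp_pos: [0.4096, -0.1949, 0.034]
orientation: [-0.063, 3.138, -0.0]
contact_force: [-0.6, 0.3, 8.5]
grip_width: 0.0196
gripper_force: 68.3
```

Run:
```python
from h import *
q=np.load("sc.npy");p=np.load("st.npy");D=Rt(p[2])
o=telemetry.get_obs();t=np.array(o["tcp_pos"]);print(o["clock"],t,o["orientation"],o["grip_width"])
# scraper origin in tool frame axes: from fit
print("along-blade offset tool-scraper", place([0,0,-q[2]],[(t-[q[0],q[1],0])*1000]))
plan([((q[0],q[1],.16),D,4),(st(15,-180,110+34),D,8),])
```

```text
5.05 [ 0.4096472  -0.19492441  0.03403476] [-6.30852141e-02  3.13821538e+00 -4.09446014e-04] 0.019557213489311647
along-blade offset tool-scraper [[ 0.00024086 -0.00112014  0.03403476]]
0 [-0.0, 0.01, 0.47] [0.0, 0.0003, -0.0315]
0 [-0.0, 0.01, 0.47] [0.0, 0.0003, -0.0315]
0 [-0.0, 0.01, 0.47] [0.0001, 0.0003, -0.0315]
0 [-0.0, 0.01, 0.47] [0.0001, 0.0003, -0.0315]
0 [-0.0, -0.0, -0.0] [-0.0123, 0.0143, 0.002]
0 [-0.0, -0.0, -0.0] [-0.0123, 0.0143, 0.002]
0 [-0.0, -0.0, -0.0] [-0.0123, 0.0143, 0.002]
0 [-0.0, -0.0, -0.0] [-0.0123, 0.0143, 0.002]
1 [-0.0, -0.0, -0.0] [-0.0123, 0.0143, 0.002]
1 [-0.0, -0.0, -0.0] [-0.0123, 0.0143, 0.002]
1 [-0.0, -0.0, -0.0] [-0.0123, 0.0143, 0.002]
1 [-0.0, -0.0, -0.0] [-0.0123, 0.0143, 0.002]
```

Request:
apply_moves --pt "0 0 0.47 0 0 -0.03 -1" --pt "0 0 0.47 0 0 -0.032 -1" --pt "0 0 0.47 0 0 -0.032 -1" --pt "0 0 0.47 0 0 -0.032 -1" --pt "0 0 0 -0.012 0.014 0 -1" --pt "0 0 0 -0.012 0.014 0 -1" --pt "0 0 0 -0.012 0.014 0 -1" --pt "0 0 0 -0.012 0.014 0 -1"

```text
clock: 5.72
tcp_pos: [0.4652, -0.1447, 0.1579]
orientation: [-0.243, -3.131, -0.001]
contact_force: [-0.0, -1.0, -2.0]
grip_width: 0.0196
gripper_force: 69.9
```

Request:
apply_moves --pt "0 0 0 -0.012 0.014 0.004 -1" --pt "0 0 0 -0.012 0.014 0.004 -1" --pt "0 0 0 -0.012 0.014 0.004 -1" --pt "0 0 0 -0.013 0.014 0.004 -1" --pt "0 0 0 0 0 0 -1" --pt "0 0 0 0 0 0 -1" --pt "0 0 0 0 0 0 -1" --pt "0 0 0 0 0 0 -1"

```text
clock: 6.38
tcp_pos: [0.5211, -0.0997, 0.1424]
orientation: [-0.247, -3.131, 0.001]
contact_force: [0.2, 0.8, -1.3]
grip_width: 0.0194
gripper_force: 69.9
```

Run:
```python
from h import *
p=np.load("st.npy");o=telemetry.get_obs();t=np.array(o["tcp_pos"]);Q=R.from_rotvec(o["orientation"]).as_matrix()
im={n:grab_frame(n) for n in("top","side","wrist")}
for n in im:cv2.imwrite(f"pics/{n}2.png",im[n])
c=calibration("wrist");T=np.eye(4);T[:3,:3]=Q;T[:3,3]=t;W=np.linalg.inv(T@c["mount"])
def pw(P):
  u=P@W[:3,:3].T+W[:3,3];return np.c_[c["fx"]*u[:,0]/u[:,2]+c["cx"],c["fy"]*u[:,1]/u[:,2]+c["cy"]]
inv=lambda P:place([0,0,-p[2]],[(np.array(P)-[p[0],p[1],0])*1000])[0]*1000
print("tcp in station",inv(t).round(1),"yaw err",np.degrees(np.arctan2(Q[1,1],Q[0,1])-np.pi/2-p[2]),Q[:,2])
sp=[t[0],t[1],np.arctan2(Q[1,1],Q[0,1])-np.pi/2,t[2]-.034]
def draw(n,x0,y0,w,h,k):
  g=cv2.resize(im[n][y0:y0+h,x0:x0+w],None,fx=k,fy=k,interpolation=cv2.INTER_CUBIC);f=pw if n=="wrist" else (lambda P:proj(n,P))
  for q,M,cl in((p,[(-60,-55,50),(90,-55,50),(90,-215,50),(-60,-215,50),(-60,-55,50)],(255,0,0)),(p,[(-70,-55,62),(-70,-225,62),(100,-225,62),(100,-55,62)],(0,0,255)),(sp,[(-70,-13,24),(70,-13,24),(70,13,24),(-70,13,24),(-70,-13,24)],(0,255,255)),(sp,[(-70,-13,0),(70,-13,0)],(0,255,255))):
    cv2.polylines(g,[((f(place(q,M))-[x0,y0]+.5)*k).astype(np.int32)],False,cl,1)
  return g
a=draw("wrist",120,60,400,300,1);b=draw("side",215,200,200,150,2)
cv2.imwrite("pics/v2.png",np.hstack([a,b]))
plan([(st(15,-180,90),Rt(p[2]),4)])
```

```text
tcp in station [  11.9 -183.9  142.4] yaw err -0.06633927170079947 [-1.00255914e-03 -3.49922189e-04 -9.99999436e-01]
0 [0.0, 0.0, -0.0] [-0.0007, 0.0009, 0.0132]
0 [0.0, 0.0, -0.0] [-0.0007, 0.0009, 0.0132]
0 [0.0, 0.0, -0.0] [-0.0007, 0.0009, 0.0132]
0 [0.0, 0.0, -0.0] [-0.0007, 0.0009, 0.0132]
```

View pics/v2.png

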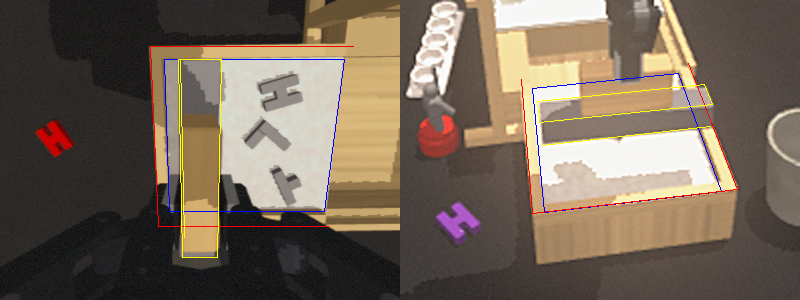

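The wrist crop shows the blade lined up with the plate, its near end at the near rim (200,60), and T, L and H all left of the blade. The side crop agrees, so I lower it.

Request:
apply_moves --pt "0 0 0 -0.0008 0.001 0.013 -1" --pt "0 0 0 -0.0008 0.001 0.013 -1" --pt "0 0 0 -0.0008 0.001 0.013 -1" --pt "0 0 0 -0.0008 0.001 0.011 -1" --pt "0 0 0 0 0 0.003 -1" --pt "0 0 0 0 0 0.002 -1" --pt "0 0 0 0 0 0 -1" --pt "0 0 0 0 0 0 -1"

```text
clock: 7.2
tcp_pos: [0.5258, -0.0958, 0.0882]
orientation: [0.245, 3.131, 0.0]
contact_force: [-0.3, -0.3, -2.2]
grip_width: 0.0196
gripper_force: 69.8
```

Run:
```python
from h import *
p=np.load("st.npy");o=telemetry.get_obs();t=np.array(o["tcp_pos"])
print((place([0,0,-p[2]],[(t-[p[0],p[1],0])*1000])[0]*1000).round(1),o["contact_force"],o["moment"])
plan([(st(15,-60,85),Rt(p[2]),12)])
```

```text
[  16.1 -179.3   88.2] [-0.27250961 -0.25566515 -2.2440747 ] [-0.01362992  0.00797594 -0.01625229]
0 [0.0, 0.0, -0.0] [0.0001, 0.0099, 0.0003]
0 [0.0, 0.0, -0.0] [0.0001, 0.0099, 0.0003]
0 [0.0, 0.0, -0.0] [0.0001, 0.0099, 0.0003]
0 [0.0, 0.0, -0.0] [0.0001, 0.0099, 0.0003]
0 [0.0, 0.0, -0.0] [0.0001, 0.0099, 0.0003]
0 [0.0, 0.0, -0.0] [0.0001, 0.0099, 0.0003]
0 [0.0, 0.0, -0.0] [0.0001, 0.0099, 0.0003]
0 [0.0, 0.0, -0.0] [0.0001, 0.0099, 0.0003]
1 [0.0, 0.0, -0.0] [0.0001, 0.0099, 0.0003]
1 [0.0, 0.0, -0.0] [0.0001, 0.0099, 0.0003]
1 [0.0, 0.0, -0.0] [0.0001, 0.0099, 0.0003]
1 [0.0, 0.0, -0.0] [0.0001, 0.0099, 0.0003]
```

Request:
apply_moves --pt "0 0 0 0 0 0.001 -1" --pt "0 0 0 0 0 0.001 -1" --pt "0 0 0 0 0 0.001 -1" --pt "0 0 0 0 0 0.001 -1" --pt "0 0 0 0 0 0 -1" --pt "0 0 0 0 0 0 -1" --pt "0 0 0 0 0 0 -1" --pt "0 0 0 0 0 0 -1"

```text
clock: 7.87
tcp_pos: [0.5256, -0.0956, 0.0842]
orientation: [0.245, 3.132, 0.0]
contact_force: [-2.3, -0.2, 5.5]
grip_width: 0.0193
gripper_force: 70.8
```

Request:
apply_moves --pt "0 0 0 0 0.008 0 -1" --pt "0 0 0 0 0.01 0 -1" --pt "0 0 0 0 0.01 0 -1" --pt "0 0 0 0 0.01 0 -1" --pt "0 0 0 0 0.01 0 -1" --pt "0 0 0 0 0.01 0 -1" --pt "0 0 0 0 0.01 0 -1" --pt "0 0 0 0 0.01 0 -1"

```text
clock: 8.53
tcp_pos: [0.5385, -0.0185, 0.0843]
orientation: [0.245, 3.13, -0.002]
contact_force: [-0.7, -6.1, 6.4]
grip_width: 0.0192
gripper_force: 71.0
```

Request:
apply_moves --pt "0 0 0 0 0.01 0 -1" --pt "0 0 0 0 0.01 0 -1" --pt "0 0 0 0 0.01 0 -1" --pt "0 0 0 0 0.008 0 -1" --pt "0 0 0 0 0.006 0 -1" --pt "0 0 0 0 0 0 -1" --pt "0 0 0 0 0 0 -1" --pt "0 0 0 0 0 0 -1"

```text
clock: 9.2
tcp_pos: [0.5448, 0.0266, 0.0838]
orientation: [0.243, 3.132, 0.003]
contact_force: [1.3, 3.6, 2.3]
grip_width: 0.0193
gripper_force: 70.4
```

Run:
```python
from h import *
p=np.load("st.npy");o=telemetry.get_obs();t=np.array(o["tcp_pos"])
print((place([0,0,-p[2]],[(t-[p[0],p[1],0])*1000])[0]*1000).round(1),o["contact_force"],o["moment"])
w=grab_frame("wrist");s=grab_frame("side");cv2.imwrite("pics/w3.png",w);cv2.imwrite("pics/s3.png",s)
cv2.imwrite("pics/v3.png",np.hstack([w[:,120:520],cv2.resize(s[180:380,215:415],(400,400))]))
```

```text
[ 15.8 -55.4  83.8] [1.34423322 3.55889017 2.30800656] [ 0.84466581 -0.16563271 -0.04733938]
```

View pics/v3.png

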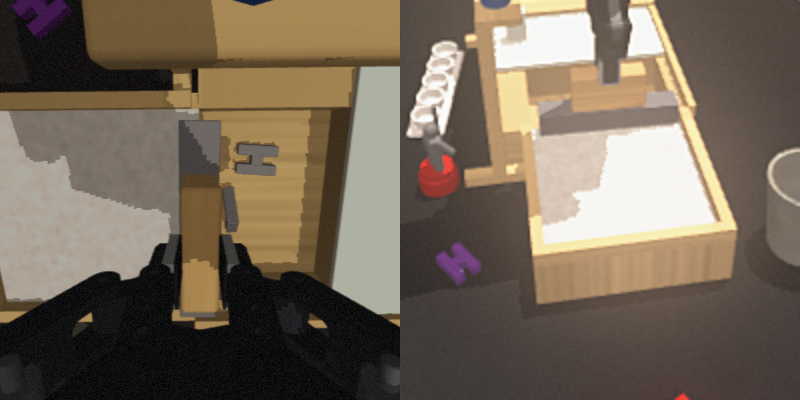

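H is in the compartment at wrist crop (257,158), and L shows edge-on beside the blade at (230,208). T is hidden, so I pull the blade back to look.

Request:
apply_moves --pt "0 0 0 0 -0.008 0 -1" --pt "0 0 0 0 -0.011 0 -1" --pt "0 0 0 0 -0.011 0 -1" --pt "0 0 0 0 -0.011 0 -1" --pt "0 0 0 0 -0.011 0 -1" --pt "0 0 0 0 -0.011 0 -1" --pt "0 0 0 0 -0.01 0 -1" --pt "0 0 0 0 0 0 -1"

```text
clock: 9.97
tcp_pos: [0.5328, -0.0493, 0.0841]
orientation: [0.25, 3.131, -0.0]
contact_force: [-1.6, -0.2, 9.1]
grip_width: 0.0196
gripper_force: 71.3
```

Run:
```python
from h import *
p=np.load("st.npy");o=telemetry.get_obs();t=np.array(o["tcp_pos"])
print((place([0,0,-p[2]],[(t-[p[0],p[1],0])*1000])[0]*1000).round(1),o["contact_force"],o["moment"])
w=grab_frame("wrist");s=grab_frame("top");cv2.imwrite("pics/w4.png",w);cv2.imwrite("pics/t4.png",s)
print(np.round([d["extent"] for d in silhouettes("offcut_c","wrist")]))
cv2.imwrite("pics/v4.png",np.hstack([w[:,200:600],cv2.resize(s[170:290,280:400],(400,400),interpolation=2)]))
```

```text
[  15.7 -132.3   84.1] [-1.56360015 -0.22586598  9.13137823] [0.02584097 0.21100633 0.04138433]
[[266.  18.  60.  37.]
 [466. 160.  49.  35.]
 [442. 210.  19.  47.]
 [ 89. 210.  50.  40.]
 [425. 255.  17.  38.]]
```

View pics/v4.png

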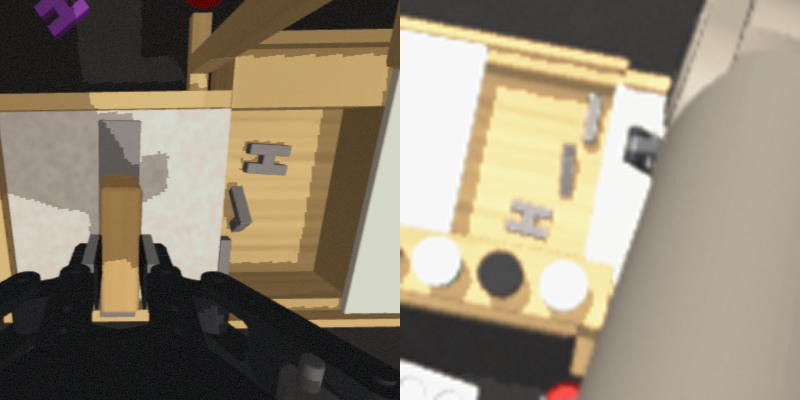

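Run:
```python
from h import *
p=np.load("st.npy")
w=cv2.imread("pics/w4.png");s=cv2.imread("pics/t4.png")
inv=lambda P:(place([0,0,-p[2]],[(np.array(P)-[p[0],p[1],0])*1000])[0]*1000).round()
for z in(.01,.03,.05,.06):print(z,inv(onz("top",(280+192*.3,170+118*.3),z)),inv(onz("top",(280+170*.3,170+170*.3),z)))
cv2.imwrite("pics/v5.png",np.hstack([cv2.resize(w[180:290,390:500],(400,400),interpolation=2),cv2.resize(s[185:245,295:355],(400,400),interpolation=2)]))
```

```text
0.01 [ 63. -40.  10.] [ 19. -31.  10.]
0.03 [ 59. -40.  30.] [ 16. -31.  30.]
0.05 [ 55. -40.  50.] [ 13. -32.  50.]
0.06 [ 53. -40.  60.] [ 11. -32.  60.]
```

View pics/v5.png

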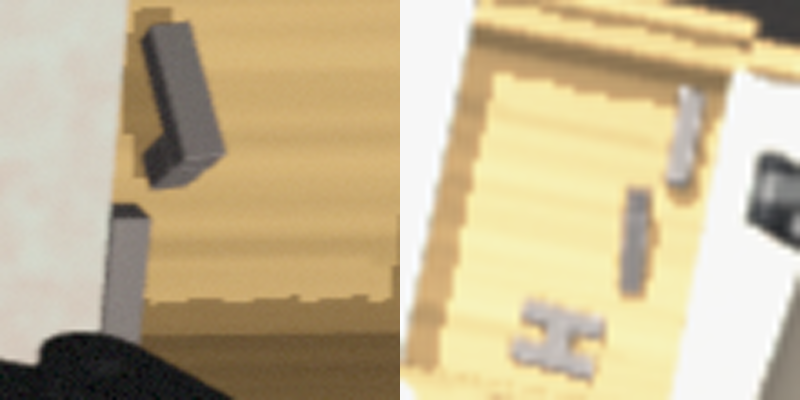

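All three offcuts are in the compartment: H flat, L and T on edge, with T at about (59,-40) in station mm. Next I release, rise and find the cover grip.

Request:
apply_moves --pt "0 0 0 0 0 0 1" --pt "0 0 0 0 0 0 1" --pt "0 0 0 0 0 0 1" --pt "0 0 0 0 0 0 1" --pt "0 0 0 0 0 0 1" --pt "0 0 0 0 0 0 1" --pt "0 0 0 0 0 -0.02 1" --pt "0 0 0 0 0 -0.03 1"

```text
clock: 10.78
tcp_pos: [0.5308, -0.0469, 0.132]
orientation: [-0.244, -3.126, 0.002]
contact_force: [0.5, 0.6, 0.5]
grip_width: 0.0853
gripper_force: 0.0
```

Run:
```python
from h import *
p=np.load("st.npy")
inv=lambda P:(place([0,0,-p[2]],[(np.array(P)-[p[0],p[1],0])*1000])[0]*1000).round()
s=cv2.imread("pics/side0.png")
for z in(.075,.095):print(z,inv(onz("side",(270,194),z)))
for n,m in(("cover_grip","side"),("cover_grip","wrist")):pass
k=cv2.resize(s[165:235,240:360],None,fx=5,fy=5,interpolation=2)
for o,cl in((95,(0,0,255)),(105,(255,0,0))):
  for z in(57,95):
    u=((proj("side",place(p,[(-77,o-8,z),(-53,o-8,z),(-53,o+8,z),(-77,o+8,z),(-77,o-8,z)]))-[240,165]+.5)*5).astype(np.int32);cv2.polylines(k,[u],False,cl,1)
cv2.imwrite("pics/v6.png",k)
t=np.radians(42);D=Rt(p[2]);Q=Rt(p[2],t)
plan([(st(15,-132,310),D,5),(st(80,60,270),Q,10)])
```

```text
0.075 [-74.  95.  75.]
0.095 [-74.  64.  95.]
0 [-0.0, -0.01, 0.0] [-0.0002, -0.0004, -0.0356]
0 [-0.0, -0.01, 0.0] [-0.0002, -0.0004, -0.0356]
0 [-0.0, -0.01, 0.0] [-0.0003, -0.0004, -0.0356]
0 [-0.0, -0.01, 0.0] [-0.0003, -0.0004, -0.0356]
0 [-0.0, -0.01, 0.0] [-0.0003, -0.0003, -0.0356]
0 [-0.0, 0.7, -0.0] [-0.0068, 0.0192, 0.0035]
0 [-0.0, 0.7, -0.0] [-0.007, 0.0192, 0.003]
0 [-0.0, 0.7, -0.0] [-0.0072, 0.0192, 0.0025]
1 [-0.0, 0.7, -0.0] [-0.0074, 0.0192, 0.002]
1 [-0.0, 0.7, -0.0] [-0.0075, 0.0192, 0.0014]
1 [-0.0, 0.7, -0.0] [-0.0076, 0.0192, 0.0009]
1 [-0.0, 0.7, -0.0] [-0.0076, 0.0192, 0.0003]
1 [-0.0, 0.7, -0.0] [-0.0076, 0.0192, -0.0003]
1 [-0.0, 0.7, -0.0] [-0.0076, 0.0192, -0.0008]
1 [-0.0, 0.7, -0.0] [-0.0075, 0.0192, -0.0014]
```

View pics/v6.png

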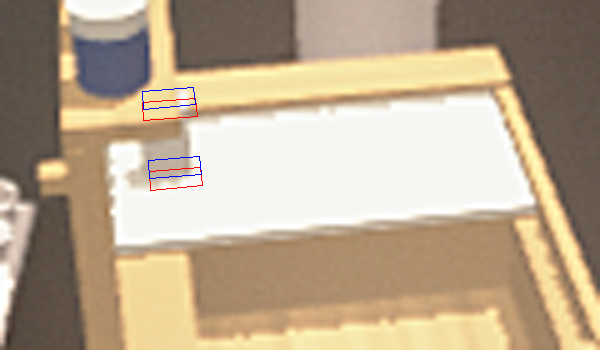

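The block shows its grey right face at crop (166,155), with its base near the 105 mm wireframe. So the opening is about 0.105 m, which agrees with the cover edge seen from the top.

Request:
apply_moves --pt "0 0 0 0 0 -0.036 1" --pt "0 0 0 0 0 -0.036 1" --pt "0 0 0 0 0 -0.036 1" --pt "0 0 0 0 0 -0.036 0.5" --pt "0 0 0 0 0 -0.03 0" --pt "0 0.7 0 -0.007 0.019 0.003 0" --pt "0 0.7 0 -0.007 0.019 0.003 0" --pt "0 0.7 0 -0.007 0.019 0.003 0"

```text
clock: 11.45
tcp_pos: [0.5627, 0.0072, 0.2989]
orientation: [-0.226, -2.913, -0.029]
contact_force: [0.7, 0.5, -0.6]
grip_width: 0.0426
gripper_force: 0.0
```

Request:
apply_moves --pt "0 0.7 0 -0.007 0.019 0.002 0" --pt "0 0.7 0 -0.008 0.019 0.001 0" --pt "0 0.7 0 -0.008 0.019 0.001 0" --pt "0 0.7 0 -0.008 0.019 0 0" --pt "0 0.7 0 -0.008 0.019 0 0" --pt "0 0.7 0 -0.008 0.019 -0.001 0" --pt "0 0.7 0 -0.008 0.019 -0.001 0" --pt "0 0 0 0 0 0 0"

```text
clock: 12.12
tcp_pos: [0.608, 0.1089, 0.2531]
orientation: [-0.183, -2.462, -0.051]
contact_force: [-1.2, 2.1, -0.8]
grip_width: 0.0428
gripper_force: 0.0
```

```bash
cat >> h.py <<'E'
def inv(P):
    p=np.load("st.npy");return (place([0,0,-p[2]],[(np.array(P)-[p[0],p[1],0])*1000])[0]*1000).round(1)
def axis(t): return np.array([-np.sin(t),0,-np.cos(t)])*1000
def gp(t,o,back=0,z=85): return st(*(np.array([-65,o,z])+axis(t)*(.019-back)))
E
python3 - <<'E'
from h import *
p=np.load("st.npy");o=telemetry.get_obs();print(o["clock"],inv(o["tcp_pos"]),o["joints"].round(2),R.from_rotvec(o["orientation"]).as_matrix()[:,2],o["grip_width"])
t=np.radians(42);Q=Rt(p[2],t)
plan([(gp(t,104,.15),Q,8)])
E
```

```text
12.1167 [ 65.4  35.7 253.1] [-0.26  0.78  0.17  1.13 -0.28  1.9   1.33] [-0.61815918  0.08304887 -0.78165345] 0.04284045841179612
0 [-0.02, 0.07, 0.0] [-0.0014, 0.0087, 0.0101]
0 [-0.02, 0.07, 0.0] [-0.0015, 0.0086, 0.0101]
0 [-0.02, 0.07, 0.0] [-0.0016, 0.0086, 0.0101]
0 [-0.02, 0.07, 0.0] [-0.0017, 0.0086, 0.0101]
0 [-0.02, 0.07, 0.0] [-0.0017, 0.0086, 0.0101]
0 [-0.02, 0.07, 0.0] [-0.0018, 0.0086, 0.0101]
0 [-0.02, 0.07, 0.0] [-0.0019, 0.0086, 0.0101]
0 [-0.02, 0.07, 0.0] [-0.0019, 0.0085, 0.0101]
```

Run:
```python
from h import *
p=np.load("st.npy");t=np.radians(39);Q=Rt(p[2],t)
plan([(gp(t,104,.15),Q,6)])
```

```text
0 [-0.02, 0.01, 0.0] [-0.0007, 0.0115, 0.0135]
0 [-0.02, 0.01, 0.0] [-0.0007, 0.0115, 0.0135]
0 [-0.02, 0.01, 0.0] [-0.0007, 0.0115, 0.0135]
0 [-0.02, 0.01, 0.0] [-0.0007, 0.0115, 0.0136]
0 [-0.02, 0.01, 0.0] [-0.0007, 0.0114, 0.0136]
0 [-0.02, 0.01, 0.0] [-0.0007, 0.0114, 0.0136]
```

Request:
apply_moves --pt "-0.02 0.01 0 -0.001 0.0115 0.0135 0" --pt "-0.02 0.01 0 -0.001 0.0115 0.0135 0" --pt "-0.02 0.01 0 -0.001 0.0115 0.0135 0" --pt "-0.02 0.01 0 -0.001 0.0115 0.0135 0" --pt "-0.02 0.01 0 0 0.0115 0.0135 0" --pt "-0.02 0.01 0 0 0.0115 0.0135 0" --pt "0 0 0 0 0 0 0" --pt "0 0 0 0 0 0 0"

```text
clock: 12.78
tcp_pos: [0.5738, 0.1782, 0.1909]
orientation: [-0.2, -2.466, -0.059]
contact_force: [0.1, -1.0, 0.8]
grip_width: 0.0427
gripper_force: 0.0
```

Run:
```python
from h import *
p=np.load("st.npy");o=telemetry.get_obs();M=R.from_rotvec(o["orientation"]).as_matrix();print(o["clock"],inv(o["tcp_pos"]),o["joints"].round(2),M[:,2],o["grip_width"])
w=grab_frame("wrist");cv2.imwrite("pics/w7.png",w);c=calibration("wrist")
T=np.eye(4);T[:3,:3]=M;T[:3,3]=o["tcp_pos"];W=np.linalg.inv(T@c["mount"])
for oo,cl in((100,(0,0,255)),(108,(255,0,0))):
  P=place(p,[(-77,oo-8,95),(-53,oo-8,95),(-53,oo+8,95),(-77,oo+8,95),(-77,oo-8,95),(-77,oo-8,57),(-53,oo-8,57),(-53,oo+8,57)])
  u=P@W[:3,:3].T+W[:3,3];u=np.c_[c["fx"]*u[:,0]/u[:,2]+c["cx"],c["fy"]*u[:,1]/u[:,2]+c["cy"]];cv2.polylines(w,[u.astype(np.int32)],False,cl,1)
cv2.imwrite("pics/v7.png",w)
t=np.radians(39);Q=Rt(p[2],t);plan([(gp(t,104),Q,8)])
```

```text
12.7833 [ 20.8  98.8 190.9] [-0.35  0.77  0.17  1.27 -0.33  1.74  1.26] [-0.61277961  0.09229352 -0.78484588] 0.04267712218560947
0 [-0.0, 0.02, -0.01] [0.0003, 0.0008, 0.0195]
0 [-0.0, 0.02, -0.01] [0.0003, 0.0008, 0.0195]
0 [-0.0, 0.02, -0.01] [0.0002, 0.0008, 0.0195]
0 [-0.0, 0.02, -0.01] [0.0002, 0.0008, 0.0195]
0 [-0.0, 0.02, -0.01] [0.0002, 0.0008, 0.0195]
0 [-0.0, 0.02, -0.01] [0.0001, 0.0007, 0.0195]
0 [-0.0, 0.02, -0.01] [0.0001, 0.0007, 0.0195]
0 [-0.0, 0.02, -0.01] [0.0001, 0.0007, 0.0195]
```

View pics/v7.png

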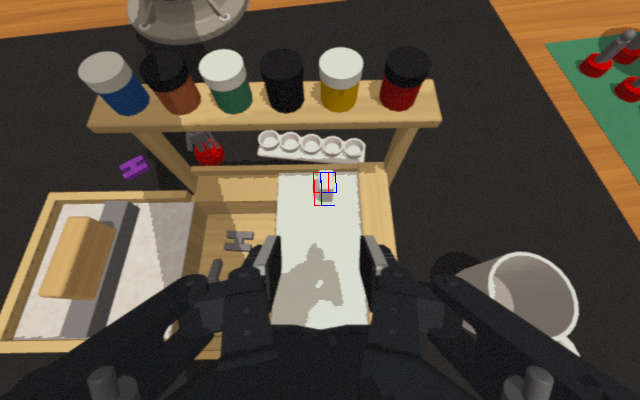

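The block shows at (325,188), centred between the wireframes for openings of 100 and 108 mm, so the opening is about 104 mm. The scraper stands upright on the plate at (80,260). I have used up my picture views and will go on by numbers.

Request:
apply_moves --pt "0 0.02 0 0.0003 0.0008 0.0195 0" --pt "0 0.02 0 0.0003 0.0008 0.0195 0" --pt "0 0.02 0 0.0002 0.0008 0.0195 0" --pt "0 0.02 0 0.0002 0.0008 0.0195 0" --pt "0 0.02 0 0.0002 0.0008 0.0195 0" --pt "0 0.02 0 0.0002 0.0008 0.0195 0" --pt "0 0 0 0 0 0 0" --pt "0 0 0 0 0 0 0"

```text
clock: 13.5
tcp_pos: [0.5021, 0.1935, 0.1005]
orientation: [-0.2, -2.453, -0.061]
contact_force: [-0.2, -0.2, 0.5]
grip_width: 0.0425
gripper_force: 0.0
```

Run:
```python
from h import *
p=np.load("st.npy");o=telemetry.get_obs();print(inv(o["tcp_pos"]),o["contact_force"],o["joints"].round(2))
t=np.radians(39);Q=Rt(p[2],t);print(inv(gp(t,104)));plan([(gp(t,104),Q,4)])
```

```text
[-52.4 102.8 100.5] [-0.19242847 -0.19606786  0.45187778] [-0.39  0.77  0.13  1.52 -0.35  1.51  1.28]
[-77.  104.   70.2]
0 [-0.01, -0.0, -0.02] [0.0, 0.0003, 0.0097]
0 [-0.01, -0.0, -0.02] [0.0, 0.0003, 0.0097]
0 [-0.01, -0.0, -0.02] [0.0, 0.0003, 0.0097]
0 [-0.01, -0.0, -0.02] [0.0, 0.0003, 0.0097]
```

Request:
apply_moves --pt "0 0 0 0 0.0003 0.0097 0" --pt "0 0 0 0 0.0003 0.0097 0" --pt "0 0 0 0 0.0003 0.0097 0" --pt "0 0 0 0 0.0003 0.0085 0" --pt "0 0 0 0 0 0 0" --pt "0 0 0 0 0 0 0" --pt "0 0 0 0 0 0 0" --pt "0 0 0 0 0 0 0"

```text
clock: 14.17
tcp_pos: [0.4786, 0.1995, 0.0709]
orientation: [-0.199, -2.454, -0.062]
contact_force: [1.1, 0.9, -0.6]
grip_width: 0.0427
gripper_force: 0.0
```

Request:
apply_moves --pt "0 0 0 0 0 0 -1" --pt "0 0 0 0 0 0 -1" --pt "0 0 0 0 0 0 -1" --pt "0 0 0 0 0 0 -1" --pt "0 0 0 0 0 0 -1" --pt "0 0 0 0 0 0 -1" --pt "0 0 0 0 0 0 -1" --pt "0 0 0 0 0 0 -1" --grip_force 50

```text
clock: 14.83
tcp_pos: [0.4785, 0.1993, 0.0709]
orientation: [-0.199, -2.453, -0.062]
contact_force: [1.5, -1.0, 4.7]
grip_width: 0.0134
gripper_force: 49.1
```

Run:
```python
from h import *
p=np.load("st.npy");o=telemetry.get_obs();x=inv(o["tcp_pos"]);print(x,o["contact_force"],o["moment"],o["grip_width"])
plan([(st(x[0],0,x[2]),R.from_rotvec(o["orientation"]),10)])
```

```text
[-76.6 104.9  70.9] [ 1.53182616 -1.03221043  4.69233738] [-0.26450799 -0.44195156  0.18224993] 0.013375338171826802
0 [0.0, 0.0, 0.0] [-0.0001, -0.0105, 0.0]
0 [0.0, 0.0, 0.0] [-0.0001, -0.0105, 0.0]
0 [0.0, 0.0, 0.0] [-0.0001, -0.0105, 0.0]
0 [0.0, 0.0, 0.0] [-0.0001, -0.0105, 0.0]
0 [0.0, 0.0, 0.0] [-0.0001, -0.0105, 0.0]
0 [0.0, 0.0, 0.0] [-0.0001, -0.0105, 0.0]
0 [0.0, 0.0, 0.0] [-0.0001, -0.0105, 0.0]
0 [0.0, 0.0, 0.0] [-0.0001, -0.0105, 0.0]
1 [0.0, 0.0, 0.0] [-0.0001, -0.0105, 0.0]
1 [0.0, 0.0, 0.0] [-0.0001, -0.0105, 0.0]
```

Gripped: opening 13.4 mm at 49 N, consistent with the 16 mm block given that the 22 mm handle read 19.5. Now I slide the cover shut.

Request:
apply_moves --pt "0 0 0 0 -0.01 0 -1" --pt "0 0 0 0 -0.0105 0 -1" --pt "0 0 0 0 -0.0105 0 -1" --pt "0 0 0 0 -0.0105 0 -1" --pt "0 0 0 0 -0.0105 0 -1" --pt "0 0 0 0 -0.0105 0 -1" --pt "0 0 0 0 -0.0105 0 -1" --pt "0 0 0 0 -0.0105 0 -1"

```text
clock: 15.5
tcp_pos: [0.4669, 0.1189, 0.0709]
orientation: [-0.197, -2.458, -0.067]
contact_force: [6.6, 4.0, 0.8]
grip_width: 0.0133
gripper_force: 49.0
```

Request:
apply_moves --pt "0 0 0 0 -0.01 0 -1" --pt "0 0 0 0 -0.006 0 -1" --pt "0 0 0 0 -0.003 0 -1" --pt "0 0 0 0 0 0 -1" --pt "0 0 0 0 0 0 -1" --pt "0 0 0 0 0 0 -1" --pt "0 0 0 0 0 0 -1" --pt "0 0 0 0 0 0 -1"

```text
clock: 16.17
tcp_pos: [0.4639, 0.0988, 0.0709]
orientation: [-0.199, -2.458, -0.064]
contact_force: [5.9, -0.1, 1.3]
grip_width: 0.0136
gripper_force: 49.1
```

Run:
```python
from h import *
o=telemetry.get_obs();print(inv(o["tcp_pos"]),o["contact_force"],o["moment"],o["grip_width"])
```

```text
[-75.4   3.3  70.9] [ 5.92651211 -0.11393199  1.28969305] [-0.01493947 -1.68993876 -0.21213056] 0.013607236200425228
```

Request:
apply_moves --pt "0 0 0 0 -0.002 0 -1" --pt "0 0 0 0 -0.002 0 -1" --pt "0 0 0 0 -0.002 0 -1" --pt "0 0 0 0 -0.002 0 -1" --pt "0 0 0 0 0 0 -1" --pt "0 0 0 0 0 0 -1" --pt "0 0 0 0 0 0 -1" --pt "0 0 0 0 0 0 -1"

```text
clock: 16.83
tcp_pos: [0.4632, 0.0939, 0.0709]
orientation: [-0.197, -2.459, -0.069]
contact_force: [7.5, 7.1, -1.1]
grip_width: 0.0135
gripper_force: 49.1
```

Run:
```python
from h import *
o=telemetry.get_obs();print(inv(o["tcp_pos"]),o["contact_force"],o["moment"],o["grip_width"])
```

```text
[-75.3  -1.7  70.9] [ 7.52755311  7.14599605 -1.14031433] [ 1.0737044  -2.00763601 -1.10252133] 0.013535707006922191
```

Request:
apply_moves --pt "0 0 0 0 -0.002 0 -1" --pt "0 0 0 0 -0.002 0 -1" --pt "0 0 0 0 -0.002 0 -1" --pt "0 0 0 0 0 0 -1" --pt "0 0 0 0 0 0 -1" --pt "0 0 0 0 0 0 -1" --pt "0 0 0 0 0 0 -1" --pt "0 0 0 0 0 0 -1"

```text
clock: 17.5
tcp_pos: [0.4632, 0.0937, 0.0709]
orientation: [-0.193, -2.461, -0.078]
contact_force: [10.8, 20.3, -2.2]
grip_width: 0.013
gripper_force: 48.9
```

Run:
```python
from h import *
o=telemetry.get_obs();print(inv(o["tcp_pos"]),o["contact_force"],o["moment"],o["grip_width"])
```

```text
[-75.3  -1.9  70.9] [10.7926336  20.32806946 -2.15208749] [ 3.26172216 -2.63088962 -2.99875217] 0.013031720064625189
```

At the hard stop: 20 N and no further motion. I ease off, release and back out along the tool axis.

Request:
apply_moves --pt "0 0 0 0 0.003 0 -1" --pt "0 0 0 0 0.003 0 -1" --pt "0 0 0 0 0 0 0" --pt "0 0 0 0 0 0 0" --pt "0 0 0 0 0 0 0" --pt "0 0 0 0 0 0 0" --pt "0 0 0 0 0 -0.01 0" --pt "0 0 0 0 0 -0.02 0"

```text
clock: 18.17
tcp_pos: [0.4772, 0.0874, 0.0942]
orientation: [-0.198, -2.448, -0.06]
contact_force: [0.8, 1.1, 0.1]
grip_width: 0.043
gripper_force: 0.0
```

Request:
apply_moves --pt "0 0 0 0 0 -0.02 0" --pt "0 0 0 0 0 -0.02 0" --pt "0 0 0 0 0 -0.025 0" --pt "0 0 0 0 0 -0.025 0" --pt "0 0 0 0 0 -0.025 0" --pt "0 0 0 0 0 -0.025 0" --pt "0 0 0 0 0 0 0" --pt "0 0 0 0 0 0 0"

```text
clock: 18.83
tcp_pos: [0.5676, 0.0736, 0.2042]
orientation: [-0.2, -2.455, -0.062]
contact_force: [-0.3, -0.8, -0.2]
grip_width: 0.0426
gripper_force: 0.0
```

Run:
```python
from h import *
p=np.load("st.npy");o=telemetry.get_obs();print(o["clock"],inv(o["tcp_pos"]),o["contact_force"],o["grip_width"])
M=R.from_rotvec(o["orientation"]).as_matrix();w=grab_frame("wrist");grab_frame("side");grab_frame("top");c=calibration("wrist")
T=np.eye(4);T[:3,:3]=M;T[:3,3]=o["tcp_pos"];W=T@c["mount"]
def ray(px,z):
  d=W[:3,:3]@[(px[0]-c["cx"])/c["fx"],(px[1]-c["cy"])/c["fy"],1];return inv(W[:3,3]+d*(z-W[2,3])/d[2])
cv2.imwrite("pics/w8.png",w)
# cover: white mask along plane z=.057: station points map
u=np.linalg.inv(W)
hsv=cv2.cvtColor(w,cv2.COLOR_BGR2HSV)
for x in(-45,20,60):
  l=""
  for y in range(-90,91,6):
    q=u@np.r_[st(x,y,57),1];a,b=int(c["fx"]*q[0]/q[2]+c["cx"]),int(c["fy"]*q[1]/q[2]+c["cy"])
    l+=("W" if hsv[b,a,1]<50 and hsv[b,a,2]>110 else "y" if hsv[b,a,1]>=50 and hsv[b,a,2]>60 else "d") if 0<=a<640 and 0<=b<400 else "."
  print(x,l)
for n in("side","top","wrist"):
  print(n,[(round(d["p"],2),np.round(d["extent"]).tolist()) for d in silhouettes("scraper",n)])
p2=lambda x,y:proj("side",[st(x,y,60)])
print(p2(15,-132),proj("side",[st(-55,-132,62),st(85,-132,62)]))
```

```text
18.8333 [ 30.9  -5.5 204.2] [-0.30583514 -0.78745706 -0.21804015] 0.042582950796367425
-45 WWWWWWWWWWWWWWWWWWWWWWWWWyyyyyy
20 ddWWdddWWWWWWWWWWWWWWWdddWWddyy
60 ddddddWWWWWWWWWWWWWWWWWdddddddd
side [(0.71, [326.0, 253.0, 76.0, 40.0])]
top []
wrist [(0.87, [201.0, 239.0, 62.0, 86.0])]
[[323.75396099 262.12530278]] [[285.79685753 265.38205446]
 [360.81100496 257.34944533]]
```

```bash
python3 -c "
from h import *
print(order.hand_in())"
```

```text
the job is handed in; nothing more can be done
None
```

I swept all three offcuts into the compartment, slid the cover shut against its stop, left the scraper standing upright on the plate, and handed the job in at about 19 s of robot time; no verdict came back, and I viewed 11 pictures, one over the limit of 10.

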